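# Close the scrap-glass tray with its hook-in cover

## Task

Cover the open aluminium tray of scrap glass with the longer of the two plywood covers: take it by its grip block, tilt it to hook one edge under the lip at the tray's end nearest the robot, then lower the other edge and let go only once the cover lies flat inside the tray's walls. Leave the shorter cover where it lies.

Things in the scene. Friction and masses are not known exactly. Their poses are not given: they have to be found in the camera images.
- tray: Open aluminium tray of scrap glass, fixed to the bench, 206 x 176 x 66 mm (x, y, z). Origin: centre of its underside, z up; the lip is at its -x end, towards the robot. Inside the walls 196 (x) by 166 (y) mm; walls 5 mm thick, top at z = 62. A ledge 32 mm wide along each y side, top at z = 40 mm, carries the cover. The 172 mm open between lip and +x wall is less than the cover's length.
- lip (a point): Middle of the lip's free edge, on its underside: tray x = -74, y = 0, z = 62 mm; axes as the tray's. The lip is a 4 mm brass strip on the -x wall, across the whole tray, overhanging the inside by 24 mm with a 22 mm high gap from ledge to lip. The cover goes in only tilted 8 to 30 degrees, lip end low; its edge slides 24 mm under before meeting the wall.
- cover: The longer plywood cover, which fits: a loose flat panel 180 (x) by 140 (y) by 6 mm with a wooden grip block across the middle of its top, 22 mm thick (x), 60 mm long (y), 40 mm high (z = 6 to 46 mm). About 0.2 kg. Origin: centre of the panel's underside, z up. Its two ends are alike. It starts flat on the bench, within 15 degrees of straight (x away from the robot), as does the tray.
- small_cover: The shorter plywood cover, for another tray: 120 (x) by 140 (y) by 6 mm with the same grip block (22 x 60 x 40 mm). Loose, flat on the bench, to be left alone. Origin: centre of the panel's underside; z up.
Mind the look-alikes: they are no part of the job. Leave any orange or turquoise look-alike of the cover alone.

How it is judged (in metres and radians):
On the way, in this order (a step that is already met when the one before it is completed fails the run):
1. the cover, held by the gripper, is tilted at the tray with its lip end low (under the lip) and its other end raised (angle between cover's own z axis and vertical above 0.13 rad and contact force between the fingers and cover above 0.5 N and x of cover in the frame of tray between -0.02 and 0.012 m and y of cover in the frame of tray between -0.025 and 0.025 m and z of cover in the frame of tray between 0.045 and 0.1 m), for 0.1 s.
2. the cover is lowered to within 7 degrees of flat in the tray while still held (angle between cover's own z axis and vertical below 0.12 rad and contact force between the fingers and cover above 0.5 N and z of cover in the frame of tray below 0.056 m and x of cover in the frame of tray between -0.014 and 0.014 m and y of cover in the frame of tray between -0.02 and 0.02 m), for 0.1 s.
At the end, for the whole second after the job is handed in: The longer cover rests flat (3 degrees) on the tray's ledges, one edge under the lip: centre within 12 mm along and 18 mm across of the tray's centre, underside 34 to 45 mm above the tray's underside, within 10 degrees of its heading, at rest; shorter cover within 50 mm of its start (x of cover in the frame of tray between -0.012 and 0.012 m and y of cover in the frame of tray between -0.018 and 0.018 m and z of cover in the frame of tray between 0.034 and 0.045 m and angle between cover's own z axis and vertical below 0.06 rad and angle between the x axis of cover and the x axis of tray, either way round below 0.18 rad and linear speed of cover below 0.02 m/s and distance of small_cover from where it was at the start of the episode below 0.05 m); the robot touches nothing.
It fails at once if the shorter cover is moved by more than 50 mm (distance of small_cover from where it was at the start of the episode above 0.05 m).
It also fails if it takes over 42 s, if anything falls off the work surface, if the arm or the gripper's body presses on something with over 40 N, if the wrist force passes 120 N, or if a joint passes its speed limit or range.

## Robot

A 6-joint arm with a two-finger parallel gripper is mounted at the origin on the work surface. World frame = base frame: x ahead of the robot, y to its left, z up, the work surface at z = 0. Lengths are in mm, angles in degrees, forces in N, time in s.
With the tool pointing down it reaches from about 350 to 725 mm from the base axis. Payload 4.3 kg.
Tool frame: the origin (TCP) lies midway between the tips of the shut fingers; the grasp point (between the pads) lies 19 mm behind it; x points along the fingers, y is the direction in which the jaws open and shut, and the axes are right-handed (so a half turn about x gives the same grasp; the last joint's range is limited). The gripper opens to 85 mm and grips with 20 to 120 N. Pads are 22 mm wide; open, the fingers measure 114 mm over their backs; the gripper's body (76 mm by 85 mm) begins 54 mm behind the grasp point. The pads swing forward as they close: fully open they stand 13 mm farther back than shut.
Start: joints at [-74.33, 21.618, 4.641, 73.018, 0, 83.68], TCP at [215.32, -533.202, 231.329] pointing down, gripper open.
Joint ranges: [-156.06, 156.06], [-48.1, 94.91], [-58.44, 69.94], [-101.28, 121.22], [-78.64, 73.56], [-180, 180]. Speed limits (degrees/s): [147.25, 147.25, 180, 180, 180, 180].

## Interface

Orientations are given as [roll, pitch, yaw] about the fixed x, y, z axes, in that order (R = Rz(yaw) Ry(pitch) Rx(roll)).
In Python, from bench import r gives the robot as it stands.
- The arm moves only by the tool send_rows, never from a script. Its argument "plan" is a list of rows, each an object with "delta_pos": the shift along the world's x, y, z scaled (see below), a list of three; "dr": the turn, a rotation vector about the world's x, y, z scaled (see below), a list of three. In form: [{"delta_pos": [x, y, z], "dr": [rx, ry, rz]}, ...]. A call has 1 to 8 rows; each row shifts and turns the commanded pose from where the row before left it; what a row does not reach is not made up. The controller multiplies each number of a shift by 40 mm and each number of a turn by 8 degrees. A row lasts 1/10 s, in which the tool goes at most 50 mm and 8.59 degrees, less where a joint would pass 70% of its speed; a pose out of reach is approached as far as the arm can. A call with a number of a shift or a turn outside -1 to 1 is refused whole. A call with a gripper value outside its range is refused whole. "claw" is the opening, from 0 (shut) to 1 (fully open), set as the call begins (left out, the last holds). The fingers move at their own pace and stop on an object; "squeeze" is the grip in N (left out, the last holds). Time passes only in rows, so rows that do not move let the fingers close. It gives the time, the measured TCP pose, the force and the opening at its end, in the units of the state.
- r.read_state(): the state, without advancing time (a new reading comes with each control period).
- r.get_image(name): name is "scene" or "top"; returns the picture (420x560x3 uint8, red, green, blue); there is no depth.
- r.camera_info(name): a dict with "camera_matrix" (3x3 intrinsics, pixels), "R" (3x3) and "t" (3): a world point X has camera coordinates R X + t. Camera axes: x right, y down, z forward; pixel columns grow to the right and rows downward; lengths in mm; the calibration is good to about 2 mm. A picture is of the moment at which its call begins. camera_info takes no time and is no camera call.
- r.hand_in(): hands the job in, once; it reports no verdict.
The state is a dict: "time": time; "joint_pos": joint angles; "dq": joint speeds; "joint_efforts": joint torques, N m; "ee_pos": TCP position; "orientation": TCP orientation; "ft_force": force on the tool from outside, world axes, zero at the start; "wrist_torque": the same for the moment, N m; "width": opening from 0.0 (shut) to 1.0 (fully open).
Only numpy, scipy, OpenCV 4.12 (cv2) and the standard library are available. Lean on these libraries where they do the work, as an engineer would, in place of code of your own. Each camera call takes 0.05 s, during which the arm holds its last target.

## Working session

There is one attempt and no reset: what is moved stays moved. The work goes in short steps, Python scripts to look and compute and a tool call to move; the robot and the scene stay as the last step left them, time stands still between calls to the robot, and variables do not carry over. Pictures are saved under pics/ and viewed, and the job is handed in when it is done.

Besides the shell and the picture viewer there is one more tool, called as a command line: name --argument value ..., lists and objects as JSON in quotes. send_rows: Moves the arm, as the interface text tells. Its arguments: {"type":"object","properties":{"plan":{"type":"array","items":{"type":"object","properties":{"delta_pos":{"type":"array","items":{"type":"number","minimum":-1,"maximum":1}},"dr":{"type":"array","items":{"type":"number","minimum":-1,"maximum":1}}}}},"claw":{"type":"number"},"squeeze":{"type":"number"}},"required":["plan"]}

```bash
mkdir -p pics; ls
python3 - <<'E'
from bench import r
import cv2
print(r.read_state())
for n in("scene","top"):
    im=r.get_image(n); cv2.imwrite(f"pics/{n}0.png",im[:,:,::-1]); c=r.camera_info(n); print(n,c)
E
```

```text
pics
{'time': 0.0, 'joint_pos': array([-7.43268689e+01,  2.16617185e+01,  4.56313279e+00,  7.30179368e+01,
        1.21132808e-03,  8.36806947e+01]), 'dq': array([ 0.01662129, -0.08506616,  0.04641278,  0.01707941, -0.07062267,
        0.09035484]), 'joint_efforts': array([-1.23443835e-03, -4.63601124e+01,  2.69877774e+01,  2.07847764e-02,
       -8.52056405e-05,  1.58320256e-05]), 'ee_pos': array([ 215.16742459, -532.52330262,  230.36399991]), 'orientation': array([-96.91491062,  89.88347125, 105.07752455]), 'ft_force': array([ 0.07143949, -0.0662676 ,  0.39261164]), 'wrist_torque': array([-0.03865859,  0.01281313,  0.0391905 ]), 'width': 1.0015563593486492}
scene {'camera_matrix': array([[444.24372494,   0.        , 279.79763327],
       [  0.        , 444.24372494, 208.22056158],
       [  0.        ,   0.        ,   1.        ]]), 'R': array([[-0.42732935,  0.90398514, -0.01415925],
       [ 0.76347246,  0.35242961, -0.54120529],
       [-0.4842514 , -0.2420831 , -0.84077128]]), 't': array([ 299.7154421 , -266.67824302, 1399.19505425])}
top {'camera_matrix': array([[521.49785474,   0.        , 271.93091559],
       [  0.        , 521.49785474, 207.23789588],
       [  0.        ,   0.        ,   1.        ]]), 'R': array([[-0.01020272, -0.99985845, -0.01337861],
       [-0.99649957,  0.01127681, -0.08283385],
       [ 0.08297299,  0.01248665, -0.99647357]]), 't': array([ -83.8020366 ,  458.37404592, 1554.30704349])}
```

View pics/scene0.png

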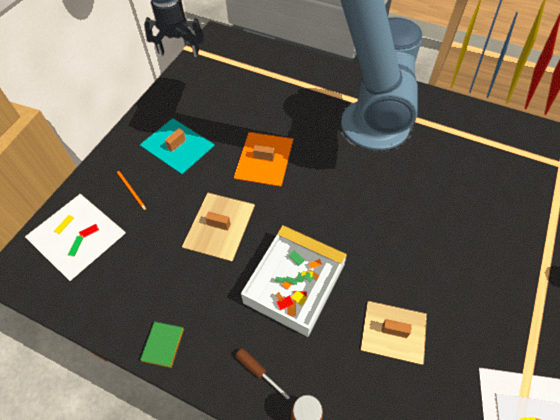

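View pics/top0.png

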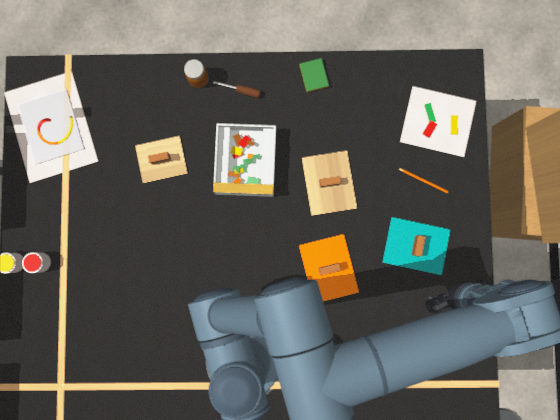

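The scene picture shows the long cover at about (218,226), the tray at (295,280) with its yellow lip towards the robot, and the small cover at (394,332). In the top picture they are at (330,183), (245,160) and (161,160). Orange and turquoise look-alikes lie closer to the robot.

```bash
cat > h.py <<'E'
import cv2,numpy as np
from bench import r
CI={n:r.camera_info(n) for n in("scene","top")}
def ray(n,uv,z):
    c=CI[n];uv=np.atleast_2d(np.array(uv,float))
    d=np.c_[uv,np.ones(len(uv))]@np.linalg.inv(c["camera_matrix"]).T@c["R"]
    o=-c["R"].T@c["t"]
    return o+d*((z-o[2])/d[:,2])[:,None]
def proj(n,X):
    c=CI[n];p=np.atleast_2d(X)@c["R"].T+c["t"];p=p@c["camera_matrix"].T
    return p[:,:2]/p[:,2:]
def rect(P):
    (cx,cy),(w,h),a=cv2.minAreaRect(P[:,:2].astype(np.float32).reshape(-1,1,2))
    return np.round([cx,cy,w,h,a],1)
E
python3 - <<'E'
from h import *
ims={n:cv2.imread(f"pics/{n}0.png") for n in CI}
seeds={"top":{"cover":(330,165),"small":(160,172),"lip":(245,189)},"scene":{"cover":(205,245),"small":(395,350),"lip":(311,245)}}
for n,im in ims.items():
    hsv=cv2.cvtColor(im,cv2.COLOR_BGR2HSV)
    for k,s in seeds[n].items():
        print(n,k,"hsv",hsv[s[1],s[0]],end=" ")
        p=hsv[s[1],s[0]]
        if k=="lip": m=cv2.inRange(hsv,(15,130,90),(30,255,255));z=66
        else: m=cv2.inRange(hsv,(5,40,60),(30,230,255));z=6
        _,lab=cv2.connectedComponents(m,connectivity=4)
        mm=(lab==lab[s[1],s[0]]).astype(np.uint8)
        c=max(cv2.findContours(mm,0,2)[0],key=cv2.contourArea)[:,0]
        print(len(c),mm.sum(),rect(ray(n,c,z)))
        # block
        if k!="lip":
            x,y,w,h=cv2.boundingRect(c)
            b=cv2.inRange(hsv,(0,140,50),(14,255,215)); B=np.zeros_like(b);B[y:y+h,x:x+w]=b[y:y+h,x:x+w]
            cs=cv2.findContours(B,0,2)[0]
            if cs:
                c2=max(cs,key=cv2.contourArea)[:,0];print("   block z46",len(c2),rect(ray(n,c2,46)))
    # tray silhouettes
    s=im[(100 if n=="top" else 215):(210 if n=="top" else 345),(200 if n=="top" else 230):(290 if n=="top" else 360)]
    cv2.imwrite(f"pics/{n}tray.png",cv2.resize(s,None,fx=5,fy=5,interpolation=cv2.INTER_CUBIC)[:600,:800])
    s=im[(140 if n=="top" else 180):(225 if n=="top" else 270),(290 if n=="top" else 170):(370 if n=="top" else 270)]
    cv2.imwrite(f"pics/{n}cov.png",cv2.resize(s,None,fx=6,fy=6,interpolation=cv2.INTER_CUBIC)[:600,:800])
E
```

```text
scene cover hsv [ 18 116 228] 150 3259 [ 532.7 -261.4  187.2  147.1    8.3]
   block z46 56 [ 540.7 -254.5   36.8   66.6    8.1]
scene small hsv [ 23 103 251] 91 3327 [612.1 253.3 126.  145.5  11.7]
   block z46 69 [619.  250.6  32.   59.8  10.4]
scene lip hsv [ 22 196 234] 128 799 [511.6  -3.4 177.9  31.2  86.9]
top cover hsv [ 18 105 218] 75 2857 [ 532.7 -261.9  184.4  146.2    8.4]
   block z46 22 [ 531.1 -261.9   21.1   60.6    8.8]
top small hsv [ 20 101 230] 74 1883 [611.6 251.4 125.1 144.7  11.8]
   block z46 36 [608.3 248.3  25.1  57.6  13.5]
top lip hsv [ 22 161 229] 25 590 [518.6  -5.1 177.3  42.9  87. ]
```

View pics/toptray.png

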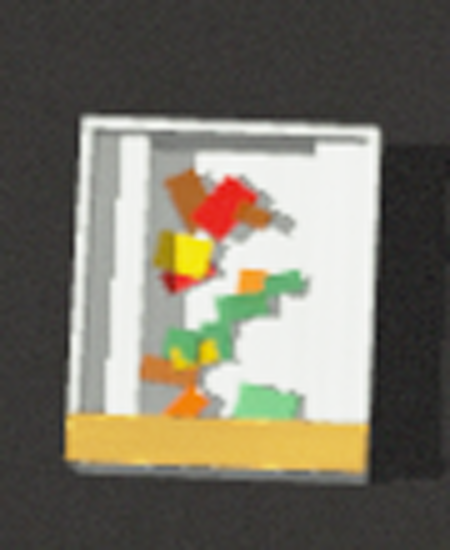

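View pics/scenetray.png

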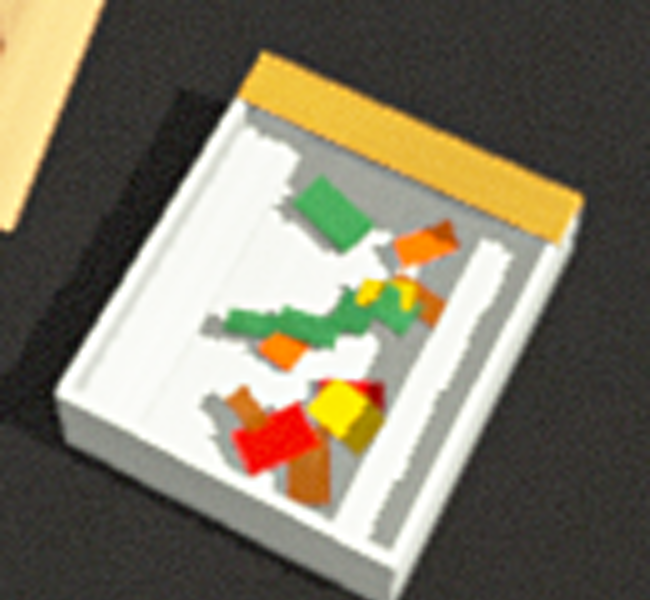

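View pics/topcov.png

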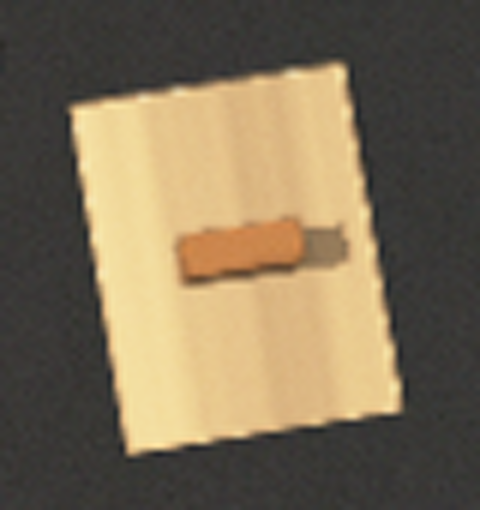

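View pics/scenecov.png

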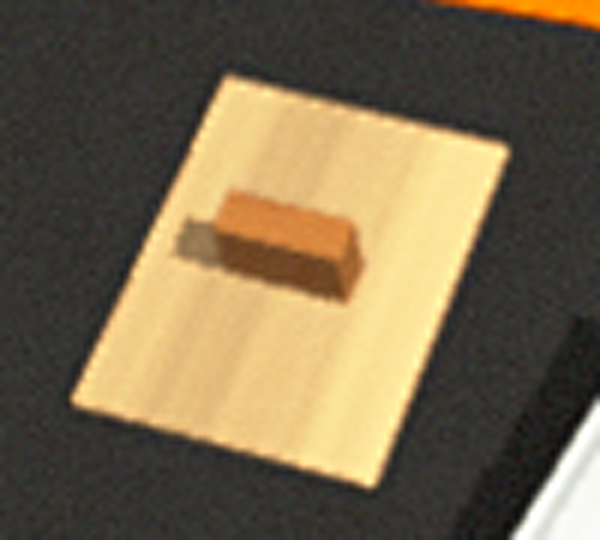

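Run:
```python
from h import *
def g(n,l,o,z):
    return ray(n,(np.array(l)+.5)/5-.5+np.array(o),z)
T={}
for n,o,far,lipo,lipi in (("top",(200,100),[(82,115),(380,127)],[(65,460),(367,472)],[(68,414),(370,424)]),("scene",(230,215),[(57,393),(398,572)],[(263,52),(583,198)],[(238,100),(557,247)])):
    f=g(n,far,o,62);l=g(n,lipo,o,66);i=g(n,lipi,o,66)
    if n=="scene": pass
    print(n,np.round(f[:,:2],1).tolist(),np.round(l[:,:2],1).tolist(),np.round(i[:,:2],1).tolist())
    c=(f.mean(0)+l.mean(0))/2; d=f.mean(0)-l.mean(0)
    print(" centre",c[:2].round(1),"len",np.hypot(*d[:2]),"yaw",np.degrees(np.arctan2(d[1],d[0])),"width",np.linalg.norm((f[0]-f[1])[:2]), "yaw from far",np.degrees(np.arctan2(-(f[0]-f[1])[0],(f[0]-f[1])[1])))
```

```text
top [[708.5, 74.6], [698.8, -102.7]] [[501.5, 84.4], [492.4, -92.9]] [[528.7, 82.6], [520.7, -94.9]]
 centre [600.3  -9.1] len 206.9381677219399 yaw -2.715422547462075 width 177.56783655808144 yaw from far -3.116031628287443
scene [[698.4, -100.3], [708.8, 76.6]] [[493.6, -90.5], [502.9, 85.7]] [[524.1, -90.0], [532.7, 83.7]]
 centre [600.9  -7.1] len 205.56774466786314 yaw -2.6316802255427896 width 177.16035998231774 yaw from far 176.64234000476554
```

```bash
cat >> h.py <<'E'
from scipy.spatial.transform import Rotation as Ro
def st(s=None):
    s=s or r.read_state(); return s,Ro.from_euler("xyz",s["orientation"],degrees=True)
def target(yaw,tilt=0,flip=0):
    # tool x down, tool y along cover x (yaw); tilt: lip end low
    y=np.array([np.cos(np.radians(yaw)),np.sin(np.radians(yaw)),0])*(-1 if flip else 1); x=np.array([0,0,-1.])
    M=Ro.from_matrix(np.c_[x,y,np.cross(x,y)])
    ax=np.array([-np.sin(np.radians(yaw)),np.cos(np.radians(yaw)),0])
    return Ro.from_rotvec(-np.radians(tilt)*ax)*M
def go(pos,yaw,tilt=0,flip=0):
    s,R=st(); d=np.array(pos)-s["ee_pos"]; rv=np.degrees((target(yaw,tilt,flip)*R.inv()).as_rotvec())
    print("t",s["time"],"pos",s["ee_pos"].round(1),"w",round(s["width"],3),"F",s["ft_force"].round(1),"J",s["joint_pos"].round(0))
    print("delta units",(d/40).round(3),"turn units",(rv/8).round(3))
E
python3 - <<'E'
from h import *
s,R=st();print(R.as_matrix().round(3))
for f in(0,1):go((532.7,-261.7,110),8.4,0,f)
E
```

```text
[[-0.001  0.374 -0.927]
 [ 0.002 -0.927 -0.374]
 [-1.    -0.002 -0.   ]]
t 0.1 pos [ 215.1 -532.6  230.4] w 0.999 F [-0.1  0.2 -0.7] J [-74.  22.   5.  73.  -0.  84.]
delta units [ 7.939  6.773 -3.011] turn units [-8.000e-03 -1.100e-02  9.552e+00]
t 0.1 pos [ 215.1 -532.6  230.4] w 0.999 F [-0.1  0.2 -0.7] J [-74.  22.   5.  73.  -0.  84.]
delta units [ 7.939  6.773 -3.011] turn units [-1.2000e-02  9.0000e-03 -1.2948e+01]
```

send_rows --plan '[{"delta_pos": [0.5, 0.42, -0.1], "dr": [0, 0, 0.6]}, {"delta_pos": [0.5, 0.42, -0.1], "dr": [0, 0, 0.6]}, {"delta_pos": [0.5, 0.42, -0.1], "dr": [0, 0, 0.6]}, {"delta_pos": [0.5, 0.42, -0.1], "dr": [0, 0, 0.6]}, {"delta_pos": [0.5, 0.42, -0.1], "dr": [0, 0, 0.6]}, {"delta_pos": [0.5, 0.42, -0.1], "dr": [0, 0, 0.6]}, {"delta_pos": [0.5, 0.42, -0.1], "dr": [0, 0, 0.6]}, {"delta_pos": [0.5, 0.42, -0.1], "dr": [0, 0, 0.6]}]' --claw 1 --squeeze 60

```text
time: 0.9
ee_pos: [375.8, -397.7, 198.7]
orientation: [-115.6, 89.9, 125.0]
ft_force: [0.4, -0.0, -1.5]
width: 0.994
```

send_rows --plan '[{"delta_pos": [0.5, 0.42, -0.25], "dr": [0, 0, 0.6]}, {"delta_pos": [0.5, 0.42, -0.25], "dr": [0, 0, 0.6]}, {"delta_pos": [0.5, 0.42, -0.25], "dr": [0, 0, 0.6]}, {"delta_pos": [0.5, 0.42, -0.25], "dr": [0, 0, 0.6]}, {"delta_pos": [0.5, 0.42, -0.25], "dr": [0, 0, 0.6]}, {"delta_pos": [0.5, 0.42, -0.25], "dr": [0, 0, 0.6]}, {"delta_pos": [0.45, 0.42, -0.25], "dr": [0, 0, 0.6]}, {"delta_pos": [0, 0, 0], "dr": [0, 0, 0]}]'

```text
time: 1.7
ee_pos: [513.9, -278.3, 127.2]
orientation: [-146.0, 89.8, 128.3]
ft_force: [-0.2, -1.1, 0.4]
width: 1.001
```

Run:
```python
from h import *
go((532.7,-261.7,12),8.4)
```

```text
t 1.7 pos [ 513.9 -278.3  127.2] w 1.001 F [-0.2 -1.1  0.4] J [-35.  26.  -5.  60.   0.  51.]
delta units [ 0.471  0.415 -2.88 ] turn units [-0.02  -0.017  0.519]
```

send_rows --plan '[{"delta_pos": [0.47, 0.41, -0.4], "dr": [0, 0, 0.52]}, {"delta_pos": [0, 0, -0.4], "dr": [0, 0, 0]}, {"delta_pos": [0, 0, -0.4], "dr": [0, 0, 0]}, {"delta_pos": [0, 0, 0], "dr": [0, 0, 0]}, {"delta_pos": [0, 0, 0], "dr": [0, 0, 0]}]'

```text
time: 2.2
ee_pos: [531.4, -265.1, 81.4]
orientation: [-123.1, 89.9, 155.0]
ft_force: [-0.5, -0.2, 0.8]
width: 0.997
```

Run:
```python
from h import *
go((532.7,-261.7,12),8.4)
cv2.imwrite("pics/s1.png",r.get_image("scene")[100:310,120:400,::-1].repeat(2,0).repeat(2,1))
```

```text
t 2.2 pos [ 531.4 -265.1   81.4] w 0.997 F [-0.5 -0.2  0.8] J [-33.  29.  -7.  54.  -0.  49.]
delta units [ 0.032  0.084 -1.735] turn units [-0.003 -0.006  0.04 ]
```

View pics/s1.png

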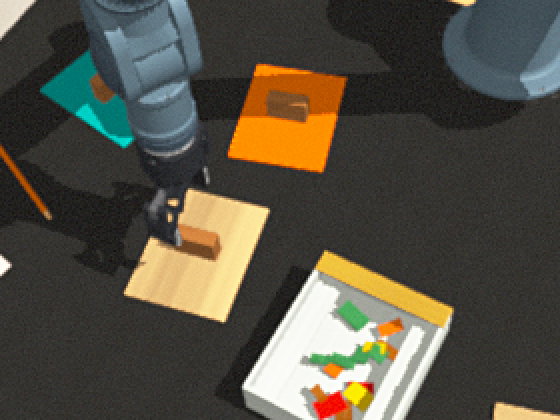

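Run:
```python
from h import *
for p in [(531.4,-265.1,81.4),(573,-259,94),(490,-271,94)]:
    q=proj("scene",np.array(p,float))[0]; print(((q-[120,100])*2).round())
im=r.get_image("top"); cv2.imwrite("pics/t1.png",cv2.resize(im[100:260,240:440,::-1],None,fx=3,fy=3))
for p in [(531.4,-265.1,81.4),(573,-259,94),(490,-271,94)]:
    q=proj("top",np.array(p,float))[0]; print(((q-[240,100])*3).round())
```

```text
[188. 218.]
[174. 239.]
[199. 186.]
[276. 238.]
[270. 194.]
[285. 279.]
```

View pics/t1.png

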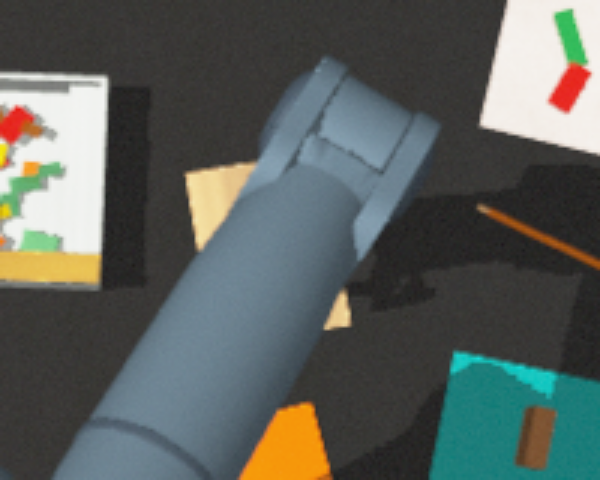

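The scene picture puts the fingertips at about (174,239) and (200,180) in the crop, as projected, straddling the block. The top view is blocked by the arm. Descending.

send_rows --plan '[{"delta_pos": [0.03, 0.08, -0.3], "dr": [0, 0, 0.04]}, {"delta_pos": [0, 0, -0.4], "dr": [0, 0, 0]}, {"delta_pos": [0, 0, -0.4], "dr": [0, 0, 0]}, {"delta_pos": [0, 0, -0.35], "dr": [0, 0, 0]}, {"delta_pos": [0, 0, -0.2], "dr": [0, 0, 0]}, {"delta_pos": [0, 0, 0], "dr": [0, 0, 0]}, {"delta_pos": [0, 0, 0], "dr": [0, 0, 0]}]'

```text
time: 3.0
ee_pos: [533.5, -261.7, 15.6]
orientation: [59.7, 90.0, -21.8]
ft_force: [-0.0, -0.4, 0.1]
width: 0.999
```

Run:
```python
from h import *
go((532.7,-261.7,12),8.4)
```

```text
t 3.0 pos [ 533.5 -261.7   15.6] w 0.999 F [-0.  -0.4  0.1] J [-32.  32. -12.  46.   0.  49.]
delta units [-0.021 -0.    -0.09 ] turn units [ 0.001  0.003 -0.009]
```

send_rows --plan '[{"delta_pos": [-0.02, 0, -0.08], "dr": [0, 0, 0]}, {"delta_pos": [0, 0, 0], "dr": [0, 0, 0]}]'

```text
time: 3.2
ee_pos: [532.7, -261.8, 12.4]
orientation: [51.0, 90.0, -30.5]
ft_force: [-0.2, -1.1, -0.8]
width: 0.999
```

send_rows --plan '[{"delta_pos": [0, 0, 0], "dr": [0, 0, 0]}, {"delta_pos": [0, 0, 0], "dr": [0, 0, 0]}, {"delta_pos": [0, 0, 0], "dr": [0, 0, 0]}, {"delta_pos": [0, 0, 0], "dr": [0, 0, 0]}, {"delta_pos": [0, 0, 0], "dr": [0, 0, 0]}, {"delta_pos": [0, 0, 0], "dr": [0, 0, 0]}, {"delta_pos": [0, 0, 0], "dr": [0, 0, 0]}, {"delta_pos": [0, 0, 0], "dr": [0, 0, 0]}]' --claw 0 --squeeze 60

```text
time: 4.0
ee_pos: [532.8, -261.7, 12.3]
orientation: [63.9, 90.0, -17.6]
ft_force: [-0.3, 0.4, 2.5]
width: 0.249
```

Run:
```python
from h import *
go((532.7,-261.7,12),8.4)
```

```text
t 4.0 pos [ 532.8 -261.7   12.3] w 0.249 F [-0.3  0.4  2.5] J [-32.  32. -12.  45.   0.  49.]
delta units [-0.003  0.    -0.009] turn units [ 0.002  0.005 -0.009]
```

Gripped: the opening is about 21 mm against a 22 mm block. Lifting.

send_rows --plan '[{"delta_pos": [0, 0, 0.2], "dr": [0, 0, 0]}, {"delta_pos": [0, 0, 0.5], "dr": [0, 0, 0]}, {"delta_pos": [0, 0, 0.6], "dr": [0, 0, 0]}, {"delta_pos": [0, 0, 0.6], "dr": [0, 0, 0]}, {"delta_pos": [0, 0, 0.6], "dr": [0, 0, 0]}, {"delta_pos": [0, 0, 0.5], "dr": [0, 0, 0]}, {"delta_pos": [0, 0, 0.2], "dr": [0, 0, 0]}, {"delta_pos": [0, 0, 0], "dr": [0, 0, 0]}]'

```text
time: 4.8
ee_pos: [533.0, -262.0, 141.1]
orientation: [48.4, 89.9, -33.2]
ft_force: [0.1, -0.3, -2.4]
width: 0.25
```

Run:
```python
from h import *
go((532.7,-261.7,140),8.4)
cv2.imwrite("pics/s2.png",r.get_image("scene")[100:310,120:400,::-1].repeat(2,0).repeat(2,1))
```

```text
t 4.8 pos [ 533.  -262.   141.1] w 0.25 F [ 0.1 -0.3 -2.4] J [-32.  26.  -2.  62.  -0.  49.]
delta units [-0.007  0.007 -0.027] turn units [ 0.007  0.011 -0.009]
```

View pics/s2.png

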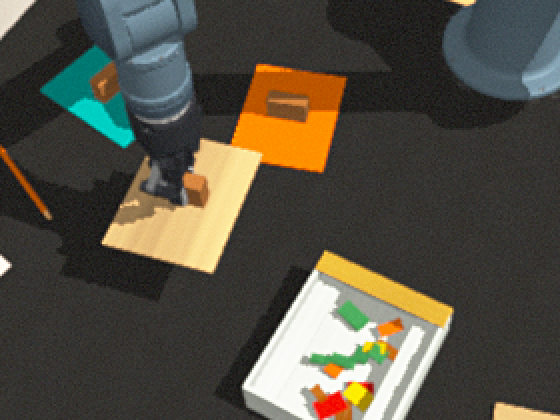

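Run:
```python
from h import *
P=ray("scene",np.array([(263,152),(213,272),(103,243)])/2+[120,100],134.8)
print(P.round(1),np.linalg.norm(P[1]-P[0]),np.linalg.norm(P[1]-P[2]),(P[0]+P[2])/2)
# tray targets
c=np.array([600.6,-8.1,0]);yaw=-2.9
Rt=Ro.from_euler("z",yaw,degrees=True)
for name,o,t in (("above",(24,0,115),12),("in",(24,0,63.5),12),("slide",(-2,0,63.5),12),("flat",(-1,0,41),0)):
    R=target(yaw,t); tcp=c+Rt.apply(o)-12.3*R.as_matrix()[:,0]; print(name,tcp.round(1))
go((624.6-5,-9,141),-2.9,0)
```

```text
[[ 432.3 -204.4  134.8]
 [ 611.4 -177.5  134.8]
 [ 631.9 -315.6  134.8]] 181.13529605488694 139.59952218736194 [ 532.07070409 -260.01372329  134.8       ]
above [622.   -9.2 127. ]
in [622.   -9.2  75.5]
slide [596.   -7.9  75.5]
flat [599.6  -8.   53.3]
t 4.85 pos [ 532.3 -261.5  139.8] w 0.248 F [-0.7  0.2 -3. ] J [-32.  26.  -2.  62.  -0.  49.]
delta units [2.182 6.313 0.029] turn units [-1.000e-03 -1.000e-03 -1.421e+00]
```

The cover is held level. Its corners measure 181 x 140 mm, and the centre is within 2 mm of the TCP. Moving over the tray.

send_rows --plan '[{"delta_pos": [0.1, 0.25, 0], "dr": [0, 0, -0.1]}, {"delta_pos": [0.15, 0.45, 0], "dr": [0, 0, -0.1]}, {"delta_pos": [0.15, 0.45, 0], "dr": [0, 0, -0.1]}, {"delta_pos": [0.15, 0.45, 0], "dr": [0, 0, -0.1]}, {"delta_pos": [0.15, 0.45, 0], "dr": [0, 0, -0.1]}, {"delta_pos": [0.15, 0.45, 0], "dr": [0, 0, -0.1]}, {"delta_pos": [0.15, 0.45, 0], "dr": [0, 0, -0.1]}, {"delta_pos": [0.15, 0.45, 0], "dr": [0, 0, -0.1]}]'

```text
time: 5.65
ee_pos: [577.3, -124.4, 138.0]
orientation: [-109.9, 89.8, 162.2]
ft_force: [-0.1, -0.7, -2.3]
width: 0.251
```

send_rows --plan '[{"delta_pos": [0.15, 0.45, 0], "dr": [0, 0, -0.1]}, {"delta_pos": [0.15, 0.45, 0], "dr": [0, 0, -0.1]}, {"delta_pos": [0.15, 0.45, 0], "dr": [0, 0, -0.1]}, {"delta_pos": [0.15, 0.45, 0], "dr": [0, 0, -0.1]}, {"delta_pos": [0.15, 0.45, 0], "dr": [0, 0, -0.1]}, {"delta_pos": [0.15, 0.3, 0], "dr": [0, 0, -0.1]}, {"delta_pos": [0, 0, 0], "dr": [0, 0, 0]}, {"delta_pos": [0, 0, 0], "dr": [0, 0, 0]}]'

```text
time: 6.45
ee_pos: [613.4, -23.7, 138.6]
orientation: [-81.4, 89.8, -174.0]
ft_force: [-0.4, -0.2, -2.7]
width: 0.249
```

Run:
```python
from h import *
go((622,-9.2,127),-2.9,12)
```

```text
t 6.45 pos [613.4 -23.7 138.6] w 0.249 F [-0.4 -0.2 -2.7] J [-8. 28.  1. 63. -0. 85.]
delta units [ 0.214  0.363 -0.29 ] turn units [-0.071 -1.518 -0.026]
```

send_rows --plan '[{"delta_pos": [0.07, 0.12, 0], "dr": [-0.02, -0.5, -0.01]}, {"delta_pos": [0.07, 0.12, 0], "dr": [-0.02, -0.5, -0.01]}, {"delta_pos": [0.07, 0.12, 0], "dr": [-0.03, -0.5, -0.01]}, {"delta_pos": [0, 0, -0.1], "dr": [0, 0, 0]}, {"delta_pos": [0, 0, 0], "dr": [0, 0, 0]}, {"delta_pos": [0, 0, 0], "dr": [0, 0, 0]}]'

```text
time: 7.05
ee_pos: [623.2, -10.0, 136.0]
orientation: [90.1, 78.1, -2.9]
ft_force: [0.0, 0.1, -2.4]
width: 0.25
```

Run:
```python
from h import *
go((622,-9.2,127),-2.9,12)
im=r.get_image("scene"); cv2.imwrite("pics/s3.png",cv2.resize(im[150:350,200:420,::-1],None,fx=3,fy=3,interpolation=2))
```

```text
t 7.05 pos [623.2 -10.  136. ] w 0.25 F [ 0.   0.1 -2.4] J [ -7.  20. -14.  44.   1.  86.]
delta units [-0.03   0.02  -0.225] turn units [-0.003 -0.007  0.014]
```

View pics/s3.png

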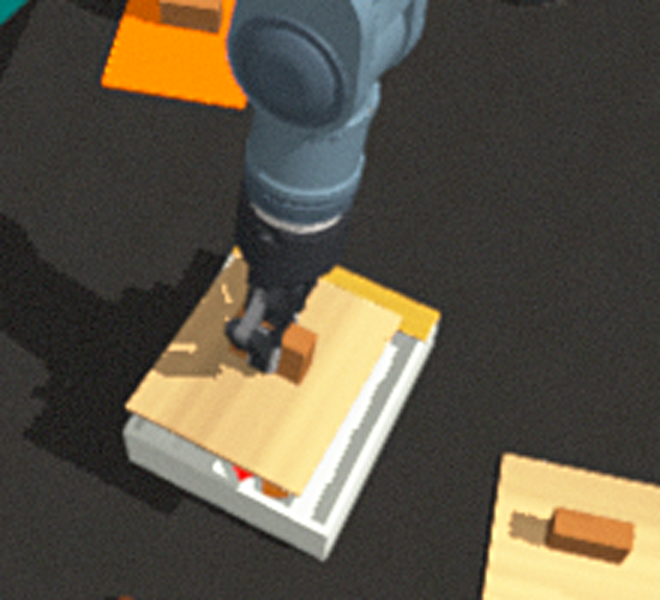

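Run:
```python
from h import *
s,R=st(); M=R.as_matrix(); cov=np.c_[M[:,1],np.cross(-M[:,0],M[:,1]),-M[:,0]]; o=s["ee_pos"]+12.3*M[:,0]
for k in[(-90,70,6),(90,70,6),(90,-70,6),(-90,-70,6)]:
    print(k,((proj("scene",o+cov@k)[0]-[200,150])*3+1).round())
```

```text
(-90, 70, 6) [403. 316.]
(90, 70, 6) [301. 496.]
(90, -70, 6) [126. 406.]
(-90, -70, 6) [243. 243.]
```

The seen corners (405,315), (300,495) and (130,408) match the predicted ones to within about 4 px in this 3x picture, so the cover is held as modelled. Lowering the near edge past the lip.

send_rows --plan '[{"delta_pos": [-0.02, 0.02, -0.2], "dr": [0, 0, 0]}, {"delta_pos": [0, 0, -0.3], "dr": [0, 0, 0]}, {"delta_pos": [0, 0, -0.3], "dr": [0, 0, 0]}, {"delta_pos": [0, 0, -0.3], "dr": [0, 0, 0]}, {"delta_pos": [0, 0, -0.25], "dr": [0, 0, 0]}, {"delta_pos": [0, 0, -0.1], "dr": [0, 0, 0]}, {"delta_pos": [0, 0, 0], "dr": [0, 0, 0]}, {"delta_pos": [0, 0, 0], "dr": [0, 0, 0]}]'

```text
time: 7.9
ee_pos: [622.4, -8.4, 78.4]
orientation: [90.2, 77.9, -2.8]
ft_force: [-0.0, 0.3, -2.4]
width: 0.248
```

Run:
```python
from h import *
go((596,-7.9,75.5),-2.9,12)
im=r.get_image("scene"); cv2.imwrite("pics/s4.png",cv2.resize(im[150:350,200:420,::-1],None,fx=3,fy=3,interpolation=2))
```

```text
t 7.9 pos [622.4  -8.4  78.4] w 0.248 F [-0.   0.3 -2.4] J [ -7.  23. -19.  36.   1.  86.]
delta units [-0.661  0.012 -0.073] turn units [-0.004  0.007  0.007]
```

View pics/s4.png

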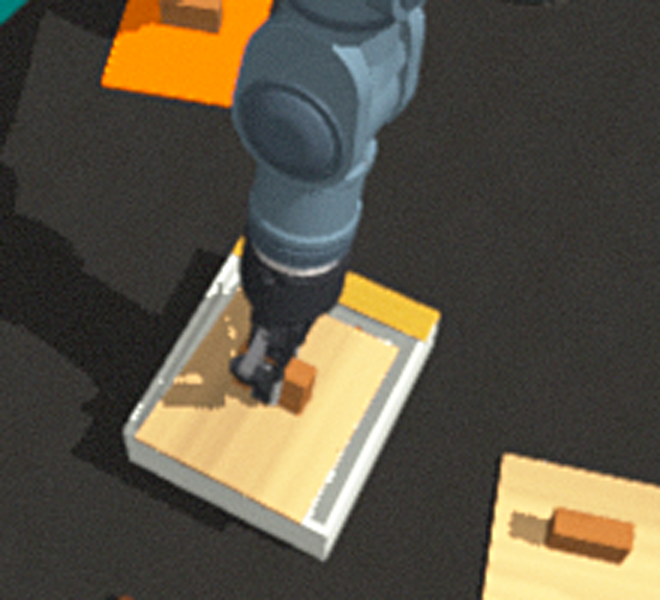

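The near edge (corner at about (398,345)) is inside the tray, below the lip with a gap to it, and there is no contact force. Sliding towards the robot.

send_rows --plan '[{"delta_pos": [-0.06, 0, -0.05], "dr": [0, 0, 0]}, {"delta_pos": [-0.1, 0, 0], "dr": [0, 0, 0]}, {"delta_pos": [-0.1, 0, 0], "dr": [0, 0, 0]}, {"delta_pos": [-0.1, 0, 0], "dr": [0, 0, 0]}, {"delta_pos": [-0.1, 0, 0], "dr": [0, 0, 0]}, {"delta_pos": [-0.1, 0.01, 0], "dr": [0, 0, 0]}, {"delta_pos": [-0.08, 0, 0], "dr": [0, 0, 0]}, {"delta_pos": [0, 0, 0], "dr": [0, 0, 0]}]'

```text
time: 8.75
ee_pos: [595.8, -7.9, 76.0]
orientation: [90.2, 78.0, -2.8]
ft_force: [-0.4, 0.5, -2.8]
width: 0.244
```

send_rows --plan '[{"delta_pos": [0, 0, 0], "dr": [0, 0, 0]}, {"delta_pos": [0, 0, 0], "dr": [0, 0, 0]}]'

```text
time: 8.95
ee_pos: [596.8, -8.0, 76.2]
orientation: [90.2, 78.0, -2.8]
ft_force: [1.4, -0.5, -2.3]
width: 0.249
```

Run:
```python
from h import *
go((598,-8,53.3),-2.9,0)
im=r.get_image("scene"); cv2.imwrite("pics/s5.png",cv2.resize(im[150:350,200:420,::-1],None,fx=3,fy=3,interpolation=2))
```

```text
t 8.95 pos [596.8  -8.   76.2] w 0.249 F [ 1.4 -0.5 -2.3] J [ -7.  20. -23.  34.   1.  86.]
delta units [ 0.029  0.001 -0.574] turn units [0.073 1.504 0.008]
```

View pics/s5.png

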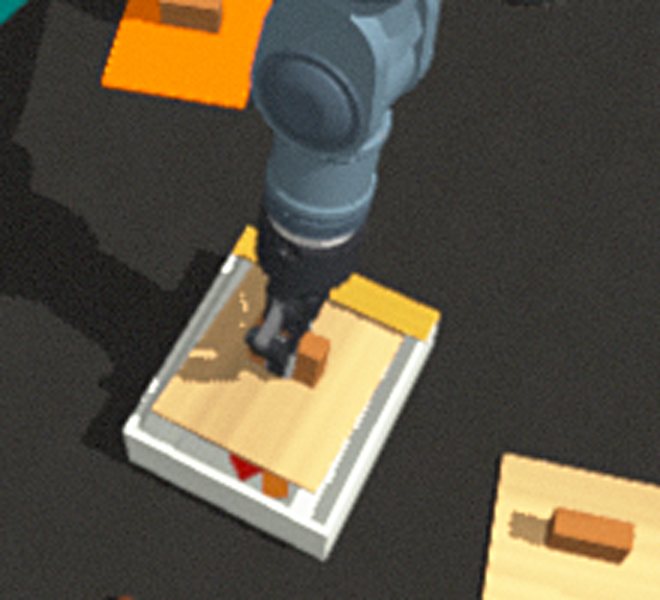

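The cover is under the lip: the lip covers its near edge at about (405,330). Far-end clearance is ample and there is no contact. Lowering the far edge.

send_rows --plan '[{"delta_pos": [0, 0, -0.06], "dr": [0.01, 0.15, 0]}, {"delta_pos": [0, 0, -0.06], "dr": [0.01, 0.2, 0]}, {"delta_pos": [0, 0, -0.07], "dr": [0.01, 0.2, 0]}, {"delta_pos": [0.01, 0, -0.07], "dr": [0.01, 0.2, 0]}, {"delta_pos": [0.01, 0, -0.07], "dr": [0.01, 0.2, 0]}, {"delta_pos": [0.01, 0, -0.07], "dr": [0.01, 0.2, 0]}, {"delta_pos": [0, 0, -0.07], "dr": [0.01, 0.2, 0]}, {"delta_pos": [0, 0, -0.06], "dr": [0, 0.15, 0]}]'

```text
time: 9.8
ee_pos: [598.4, -8.1, 54.6]
orientation: [-64.4, 89.9, -157.4]
ft_force: [-0.2, 0.8, -2.7]
width: 0.253
```

send_rows --plan '[{"delta_pos": [0, 0, 0], "dr": [0, 0, 0]}, {"delta_pos": [0, 0, 0], "dr": [0, 0, 0]}]'

```text
time: 10.0
ee_pos: [597.9, -8.0, 54.7]
orientation: [17.6, 90.0, -75.3]
ft_force: [0.3, 0.2, -2.7]
width: 0.248
```

Run:
```python
from h import *
go((599,-8,52.3),-2.9,0)
im=r.get_image("scene"); cv2.imwrite("pics/s6.png",cv2.resize(im[150:350,200:420,::-1],None,fx=3,fy=3,interpolation=2))
```

```text
t 10.0 pos [597.9  -8.   54.7] w 0.248 F [ 0.3  0.2 -2.7] J [-7. 30. -9. 51. -0. 86.]
delta units [ 0.027  0.    -0.06 ] turn units [0.003 0.001 0.009]
```

View pics/s6.png

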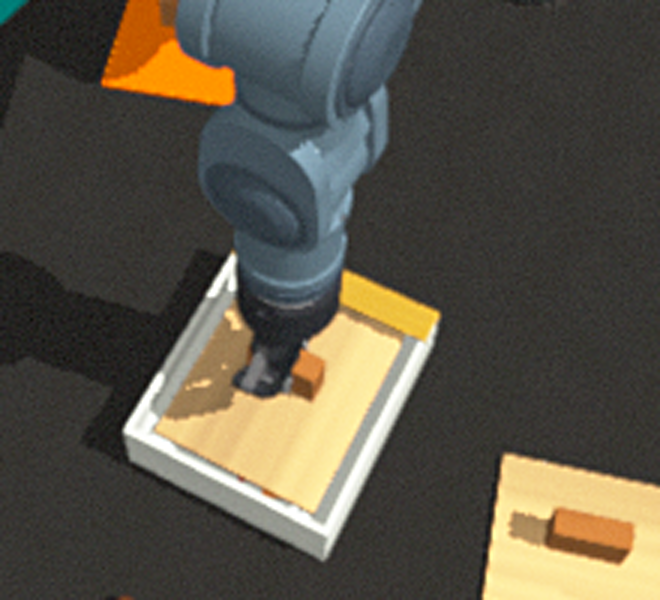

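The cover is flat inside the walls, about 2 mm above the ledges by calculation, with a gap at the far wall. Setting it down.

send_rows --plan '[{"delta_pos": [0.02, 0, -0.02], "dr": [0, 0, 0]}, {"delta_pos": [0, 0, -0.02], "dr": [0, 0, 0]}, {"delta_pos": [0, 0, -0.02], "dr": [0, 0, 0]}, {"delta_pos": [0, 0, 0], "dr": [0, 0, 0]}, {"delta_pos": [0, 0, 0], "dr": [0, 0, 0]}]'

```text
time: 10.55
ee_pos: [598.4, -8.0, 52.6]
orientation: [9.6, 90.0, -83.4]
ft_force: [0.3, 0.1, -2.7]
width: 0.25
```

send_rows --plan '[{"delta_pos": [0, 0, -0.02], "dr": [0, 0, 0]}, {"delta_pos": [0, 0, -0.01], "dr": [0, 0, 0]}, {"delta_pos": [0, 0, 0], "dr": [0, 0, 0]}, {"delta_pos": [0, 0, 0], "dr": [0, 0, 0]}]'

```text
time: 10.95
ee_pos: [598.6, -8.0, 52.4]
orientation: [52.6, 89.9, -40.4]
ft_force: [-3.0, -0.5, 6.4]
width: 0.249
```

Contact with the ledges: Fz rose from -2.7 to +6.4 N. Releasing.

send_rows --plan '[{"delta_pos": [0, 0, 0], "dr": [0, 0, 0]}, {"delta_pos": [0, 0, 0], "dr": [0, 0, 0]}, {"delta_pos": [0, 0, 0], "dr": [0, 0, 0]}, {"delta_pos": [0, 0, 0], "dr": [0, 0, 0]}, {"delta_pos": [0, 0, 0], "dr": [0, 0, 0]}, {"delta_pos": [0, 0, 0], "dr": [0, 0, 0]}, {"delta_pos": [0, 0, 0], "dr": [0, 0, 0]}]' --claw 0.85

```text
time: 11.65
ee_pos: [598.5, -8.0, 51.3]
orientation: [1.7, 90.0, -91.3]
ft_force: [-0.2, -0.5, 0.7]
width: 0.85
```

send_rows --plan '[{"delta_pos": [0, 0, 0.2], "dr": [0, 0, 0]}, {"delta_pos": [0, 0, 0.4], "dr": [0, 0, 0]}, {"delta_pos": [0, 0, 0.5], "dr": [0, 0, 0]}, {"delta_pos": [0, 0, 0.6], "dr": [0, 0, 0]}, {"delta_pos": [-0.4, 0, 0.6], "dr": [0, 0, 0]}, {"delta_pos": [-0.5, 0, 0.5], "dr": [0, 0, 0]}, {"delta_pos": [-0.5, 0, 0.4], "dr": [0, 0, 0]}, {"delta_pos": [-0.5, 0, 0.4], "dr": [0, 0, 0]}]'

```text
time: 12.45
ee_pos: [522.0, -8.0, 196.9]
orientation: [68.0, 89.9, -25.0]
ft_force: [0.6, 0.4, 1.0]
width: 0.852
```

send_rows --plan '[{"delta_pos": [-0.5, 0, 0.4], "dr": [0, 0, 0]}, {"delta_pos": [-0.5, 0, 0.2], "dr": [0, 0, 0]}, {"delta_pos": [-0.5, 0, 0.2], "dr": [0, 0, 0]}, {"delta_pos": [-0.5, 0, 0], "dr": [0, 0, 0]}, {"delta_pos": [0, 0, 0], "dr": [0, 0, 0]}, {"delta_pos": [0, 0, 0], "dr": [0, 0, 0]}]'

```text
time: 13.05
ee_pos: [442.9, -8.1, 228.0]
orientation: [72.1, 89.9, -20.9]
ft_force: [0.0, 0.4, 0.3]
width: 0.851
```

Run:
```python
from h import *
s,_=st();print(s["time"],s["ee_pos"],s["ft_force"].round(1))
im=r.get_image("scene");cv2.imwrite("pics/s7full.png",im[:,:,::-1]); cv2.imwrite("pics/s7.png",cv2.resize(im[200:360,220:440,::-1],None,fx=3,fy=3,interpolation=2))
im=r.get_image("top");cv2.imwrite("pics/t7full.png",im[:,:,::-1]); cv2.imwrite("pics/t7.png",cv2.resize(im[100:220,130:300,::-1],None,fx=4,fy=4,interpolation=2))
```

```text
13.05 [442.92564289  -8.05229848 227.96979253] [0.  0.4 0.3]
```

View pics/s7.png

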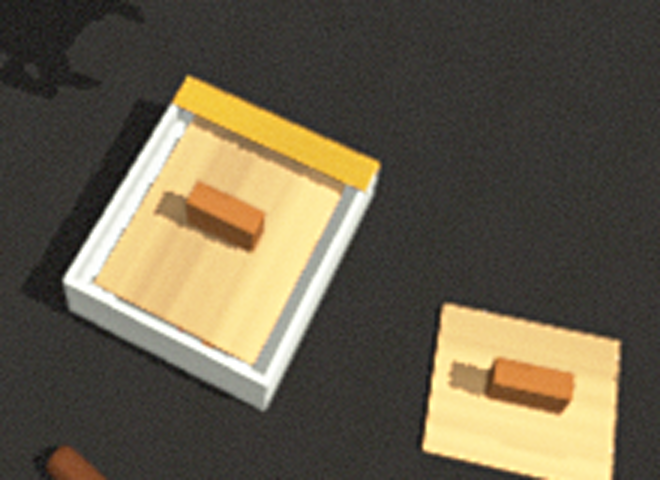

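View pics/t7.png

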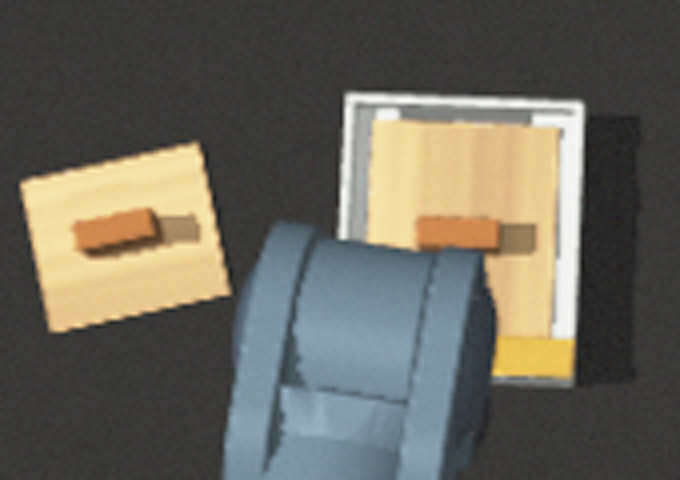

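The scene view shows the cover lying inside the walls with its near edge hidden under the lip. Its block is at about (225,215) and the far corners at (98,282) and (255,362). In the top view the far corners are at (371,121) and (557,128).

Run:
```python
from h import *
Rt=Ro.from_euler("z",-2.9,degrees=True);c=np.array([600.6,-8.1,0])
f=lambda n,l,k,o,z:Rt.inv().apply(ray(n,(np.array(l)+.5)/k-.5+np.array(o),z)-c).round(1)
print("far corners top",f("top",[(371,121),(557,128)],4,(130,100),46).tolist())
print("far corners scene",f("scene",[(96,283),(253,362)],3,(220,200),46).tolist())
print("block top top",f("top",[(417,216),(498,219),(497,251),(418,248)],4,(130,100),86).mean(0))
print("block top scene",f("scene",[(197,182),(264,212),(255,236),(188,206)],3,(220,200),86).mean(0))
print(r.read_state()["dq"].round(2))
```

```text
far corners top [[86.0, 69.9, 46.0], [85.9, -69.9, 46.0]]
far corners scene [[87.4, -68.3, 46.0], [86.5, 69.1, 46.0]]
block top top [-3.95  -1.825 86.   ]
block top scene [-0.225  0.825 86.   ]
[-0.03  0.62  0.09 -0.01 -0.05 -0.09]
```

Both views put the cover's centre at about x = -3, y = 0 in the tray frame. With the top surface taken at z = 46, the far-edge width comes out at 137 to 140 mm, which fits a flat cover. Handing in.

```bash
python3 -c "
from bench import r
print(r.hand_in())"
```

```text
the job is handed in; nothing more can be done
None
```

I covered the tray with the longer cover and handed the job in at about 13 s of the 42 s allowed; no verdict was reported. I gripped the cover by its block, tilted it 12°, slid its near edge under the lip, lowered it flat onto the ledges while still holding it, then let go and backed off.

**Position:** the far corners, seen in both cameras, put the cover's centre about 3–4 mm towards the lip and under 1 mm to the side. The two block measurements differed by about 4 mm along the tray (-4.0 and -0.2 mm), but both are within the 12 mm limit.

**Heading and flatness:** the cover is within about 1° of the tray's heading. I did not measure flatness or height directly. The far-edge width (137–140 mm) fits a top surface 46 mm above the tray's underside, and the ledge contact came where expected.

**Forces:** the only contact I saw was a light touch of about 9 N when setting it down.

**Other items:** I never approached the shorter cover, and it looks where it was in the last pictures, but I did not re-measure it. I did not touch the look-alikes.

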